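# Clamp the pipe bush until the clutch knob clicks

## Robot

A 6-joint arm with a two-finger parallel gripper is mounted at the origin on a cart in front of the work surface, level with it; the furniture and walls round the work are solid. World frame = base frame: x ahead of the robot, y to its left, z up, the work surface at z = 0. Lengths are in m, angles in rad, forces in N, time in s.
With the tool pointing down it reaches from about 0.35 to 0.775 m from the base axis. Payload 7.3 kg.
Tool frame: the origin (TCP) lies on the centre line of the jaws, within the pads' length; the fingertips stand 11 mm ahead of it and the grasp point (between the pads) lies 8 mm behind it; y points along the fingers, z is the direction in which the jaws open and shut, and the axes are right-handed (so a half turn about y gives the same grasp; the last joint's range is limited). The gripper opens to 92 mm and grips with 3 to 60 N. Pads are 19 mm wide; open, the fingers measure 130 mm over their backs; the gripper's body (75 mm by 190 mm) begins 47 mm behind the grasp point.
Start: joints at [-1.423, 0.342, 1.524, -0, 1.275, -0.146], TCP at [0.152, -0.503, 0.238] pointing down, gripper open.
Joint ranges: [-2.53, 2.53], [-0.77, 2.02], [0.04, 2.7], [-1, 4.14], [0.28, 2.66], [-3.11, 3.11]. Speed limits (rad/s): [2.57, 2.57, 3.14, 3.14, 3.14, 3.14].

## Interface

Orientations are given as [roll, pitch, yaw] about the fixed x, y, z axes, in that order (R = Rz(yaw) Ry(pitch) Rx(roll)).
In Python, from cell import robot, cams gives the robot as it stands.
- The arm moves only by the tool apply_moves, never from a script. Its argument "plan" is a list of rows, each a list of 7 numbers: the shift along the tool's x, y, z in m, then the turn, a rotation vector about the tool's x, y, z in degrees, then the gripper command: -1 is fully open, 1 is shut, values between are in proportion. A call has exactly 5 rows; each row is the pose to reach, as a shift and turn from the pose commanded when the call began, along the tool's axes at that moment; what a row does not reach only later rows make up. A row lasts 1/8 s, in which the tool goes at most 62.5 mm and 10.7 degrees, less where a joint would pass 70% of its speed; a pose out of reach is approached as far as the arm can. A call with a gripper value outside its range is refused whole. The fingers move at their own pace and stop on an object; "squeeze" is the grip in N (left out, the last holds). Time passes only in rows, so rows that repeat a pose let the fingers close, or fill a call up. It gives the time, the measured TCP pose, the force and the opening at its end, in the units of the state.
- robot.observe(): the state, without advancing time (a new reading comes with each control period).
- cams.read_camera(name): name is "side" or "top" or "wrist"; returns the picture (384x512x3 uint8, blue, green, red); there is no depth.
- cams.calibration(name): a dict with "fx", "fy", "cx", "cy" (pixels), "extrinsics" (4x4, takes a point from world to camera coordinates); the wrist camera has in their place "T_tool_cam" (4x4, takes a point from camera to tool coordinates, whose origin is the TCP and whose axes are the tool frame's). Camera axes: x right, y up, looking along -z (the intrinsics and any distortion apply to the point x, -y, -z); pixel columns grow to the right and rows downward; lengths in m; the calibration is good to about 2 mm. A picture is of the moment at which its call begins: read the wrist's pose just before it. calibration takes no time and is no camera call.
- robot.hand_in(): hands the job in, once; it reports no verdict.
The state is a dict: "time": time; "qpos": joint angles; "qvel": joint speeds; "joint_efforts": joint torques, N m; "tool_pos": TCP position; "tool_rot": TCP orientation; "contact_force": force on the tool from outside, world axes, zero at the start; "torque": the same for the moment, N m; "opening": finger opening in m.
Only numpy, scipy, OpenCV 4.12 (cv2) and the standard library are available. Lean on these libraries where they do the work, as an engineer would, in place of code of your own. Each camera call takes 0.05 s, during which the arm holds its last target. There are 200 camera calls.

## Task

Set the loose pipe bush, wide flange down, flat on the seat of the small bench clamp between its V-shaped stop and its jaw, and let go of it. Then turn the clamp's black knob clockwise (seen from above) until the jaw grips the bush and the knob's slip clutch clicks two or three times, not a fourth time, and let go, leaving the bush firmly clamped. Leave the mug, the tape roll, the spanner and the steel cup where they are.

Things in the scene. Friction and masses are not known exactly. Their poses are not given: they have to be found in the camera images.
- pipe_bush: Loose dark steel pipe bush to clamp, a short stepped ring 23 mm high: flange 62 mm across up to 13 mm, 53 mm across above, bore 28 mm, 0.16 kg. Origin at the centre of its underside, z up its axis. It stands flange down on the bench, right of the clamp; it can be taken across the flange.
- bush_mid (a point): Centre of the pipe bush, half-way up (11.5 mm above its underside).
- clamp: Grey clamp fixed to the bench, base plate 215 x 100 x 16 mm. Origin on the bench top under the seat's centre; x runs along the plate from seat to knob, z up. From -x to +x: dark V-shaped stop 22 mm high on the plate, seat, jaw, housing (x 85 to 135 mm, 70 mm wide, top 37 mm above the bench) with the knob at x = 110 mm. Beside the seat (+y, -y) it is open: fingers fit there.
- seat (a point): Centre of the flat seat, on top of the base plate (16 mm above the bench); axes as the clamp. The bush's underside goes here, its centre within 2 mm. The stop at -x was set by hand: a bush centred here has 3 to 12 mm of play to it along x, not known beforehand.
- jaw: Dark steel sliding jaw, 60 mm wide along the clamp's y, top 36.5 mm above the bench. Its pad face is 2.7 mm from its origin towards the seat and at the start leaves a bush centred on the seat 2 to 7 mm of play. Turning the knob clockwise pushes it to the clamp's -x, 6 mm a radian; it slides the bush against the stop, grips it with about 20 N and stays where it is left.
- knob_grip (a point): Point on the upright axis of the round black fluted knob, 61 mm above the bench. The knob is 38 mm across and reaches from 46 to 76 mm above the bench. Clockwise from above tightens; about 0.14 N m while the jaw runs free. Several strokes with regrasps are needed (0.8 to 3.2 rad until the jaw grips).
- knob (a joint): Slip of the knob's clutch, rad: knob turn less spindle turn, clockwise positive, 0 at the start, below 0.1 while the jaw runs free. Once the jaw grips and stops, all further turning is slip, 12 clicks a turn: the turning moment peaks at 0.26 N m at a slip of 0.13, 0.65, 1.18 and 1.70 (first to fourth click) and dips to 0.06 between. If the hand stops, friction lets it sag by up to 0.2.
- mug: Bystander: pale mug with a handle, 94 mm high, behind the clamp.
- masking_tape: Bystander: roll of tape lying flat, 91 mm across, 24 mm high, right of the clamp.
- spanner_17: Bystander: steel spanner 213 mm long, lying near the bench's front edge.
- steel_cup: Bystander: dark steel cup 66 mm across, 38 mm high, left of the clamp.
Not all that is in view belongs to the job. Of the things that look like the pipe_bush, take the one that is nearest to the robot's base at the start.

How it is judged:
On the way, in this order (a step that is already met when the one before it is completed fails the run):
1. the bush stands flat on the seat between stop and jaw, let go, before the clutch has clicked (horizontal distance between bush_mid and seat below 0.01 m and z of pipe_bush in the frame of seat between -0.003 and 0.003 m and angle between pipe_bush's own z axis and vertical below 0.06 rad and contact force between the fingers and pipe_bush below 0.5 N and value of joint knob below 0.25 rad), for 0.2 s.
2. the jaw grips the bush and the clutch has clicked at least twice (contact force between jaw and pipe_bush above 8 N and value of joint knob above 0.7 rad), for 0.1 s.
At the end, for the whole second after the job is handed in: The bush rests flat on the seat (within 3 mm in height, 0.06 rad in tilt), within 17 mm of the seat's centre, held against the stop by the jaw with more than 8 N; the clutch has clicked two or three times (slip between 0.6 and 1.65 rad) (horizontal distance between bush_mid and seat below 0.017 m and z of pipe_bush in the frame of seat between -0.003 and 0.003 m and angle between pipe_bush's own z axis and vertical below 0.06 rad and linear speed of pipe_bush below 0.01 m/s and contact force between jaw and pipe_bush above 8 N and value of joint knob between 0.6 and 1.65 rad); the robot touches nothing.
It fails at once if the clutch clicks a fourth time (value of joint knob above 1.65 rad).
It fails at once if the mug, the tape roll, the spanner or the steel cup is displaced by more than 20 mm (distance of any of mug, masking_tape, spanner_17, steel_cup from where it was at the start of the episode above 0.02 m).
It also fails if it takes over 72 s, if anything falls off the work surface, if the arm or the gripper's body presses on something with over 40 N, if the wrist force passes 120 N, or if a joint passes its speed limit or range.

## Working session

There is one attempt and no reset: what is moved stays moved. The work goes in short steps, Python scripts to look and compute and a tool call to move; the robot and the scene stay as the last step left them, time stands still between calls to the robot, and variables do not carry over. Pictures are saved under pics/ and viewed, about 8 in all and at most 12, crops included, and the job is handed in when it is done.

Besides the shell and the picture viewer there is one more tool, called after "Call:" in YAML: its name, and indented under it one key for each argument. apply_moves: Moves the arm, as the interface text tells. Its arguments: {"type":"object","properties":{"plan":{"type":"array","items":{"type":"array","items":{"type":"number"}}},"squeeze":{"type":"number"}},"required":["plan"]}

```bash
ls; mkdir -p pics
python3 - <<'E'
from cell import robot,cams
import cv2,numpy as np
np.set_printoptions(precision=4,suppress=True)
print(robot.observe())
for n in("side","top","wrist"):
    c=cams.calibration(n);print(n,c)
    cv2.imwrite(f"pics/{n}0.png",cams.read_camera(n))
a=cv2.imread("pics/top0.png");b=cv2.imread("pics/side0.png")
E
```

```text
pics
{'time': 0.0, 'qpos': array([-1.423 ,  0.3427,  1.525 , -0.    ,  1.2754, -0.146 ]), 'qvel': array([-0.0008,  0.002 , -0.0005, -0.0007,  0.0013, -0.0012]), 'joint_efforts': array([  0.0006, -43.1235, -24.422 ,   0.0716,   0.0559,  -0.0001]), 'tool_pos': array([ 0.152 , -0.5021,  0.2371]), 'tool_rot': array([-1.5723,  0.0002, -2.8478]), 'contact_force': array([-1.2415,  0.2564,  0.3061]), 'torque': array([-0.0163, -0.0239, -0.011 ]), 'opening': 0.09170155415457495}
side {'fx': 478.01903742667304, 'fy': 478.01903742667304, 'cx': 252.4188512626923, 'cy': 198.49028160684074, 'extrinsics': array([[ 0.9968, -0.0756,  0.024 , -0.5905],
       [ 0.0185,  0.5162,  0.8563, -0.0128],
       [-0.0771, -0.8531,  0.516 , -1.5533],
       [ 0.    ,  0.    ,  0.    ,  1.    ]])}
top {'fx': 420.70308483463856, 'fy': 420.70308483463856, 'cx': 260.93000234233926, 'cy': 200.0123202846122, 'extrinsics': array([[-0.011 , -0.9999, -0.0112, -0.0943],
       [ 0.9925, -0.0123,  0.1219, -0.5835],
       [-0.122 , -0.0097,  0.9925, -1.2883],
       [ 0.    ,  0.    ,  0.    ,  1.    ]])}
wrist {'fx': 272.94131162343234, 'fy': 272.94131162343234, 'cx': 257.9417144840814, 'cy': 196.89666893252118, 'T_tool_cam': array([[ 0.0013, -0.9635, -0.2677, -0.0714],
       [ 0.0005,  0.2677, -0.9635, -0.1473],
       [ 1.    ,  0.0011,  0.0008, -0.0012],
       [ 0.    ,  0.    ,  0.    ,  1.    ]])}
```

View pics/top0.png

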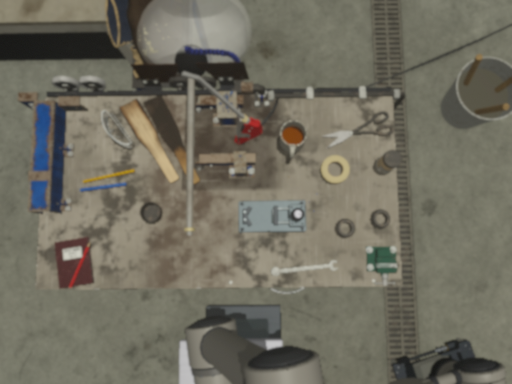

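View pics/side0.png

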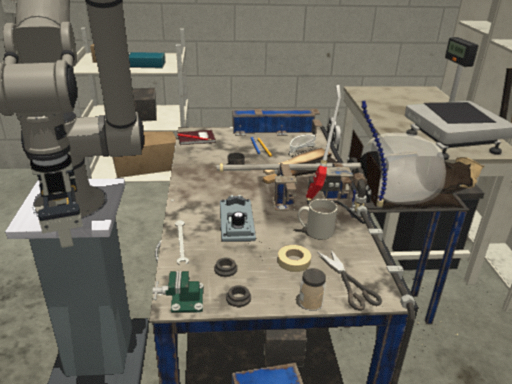

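Top view: two similar rings, A at (345,228) and B at (380,218); clamp plate around (272,215), with the knob at (297,213) and the stop at its left end (247,216). I'll measure all of these and enlarge the area.

```bash
cat > h.py <<'E'
from cell import robot,cams
import cv2,numpy as np
from scipy.spatial.transform import Rotation as R
np.set_printoptions(precision=4,suppress=True)
def cam(n,st=None):
    c=cams.calibration(n);K=(c['fx'],c['fy'],c['cx'],c['cy'])
    if n=='wrist':
        T=np.eye(4);T[:3,:3]=R.from_euler('xyz',st['tool_rot']).as_matrix();T[:3,3]=st['tool_pos']
        E=T@c['T_tool_cam']
    else: E=np.linalg.inv(c['extrinsics'])
    return K,E
def back(u,v,z,n,st=None):
    (fx,fy,cx,cy),E=cam(n,st)
    d=E[:3,:3]@np.array([(u-cx)/fx,-(v-cy)/fy,-1]);o=E[:3,3]
    return o+d*(z-o[2])/d[2]
def proj(p,n,st=None):
    (fx,fy,cx,cy),E=cam(n,st)
    q=np.linalg.inv(E)@np.append(p,1)
    return np.array([cx-fx*q[0]/q[2],cy+fy*q[1]/q[2]])
E
python3 - <<'E'
from h import *
for nm,u,v,z in [("A",345,228,.023),("B",380,218,.023),("knob",297,213.5,.076),("plateTL",240,202,.016),("TR",305.5,200,.016),("BR",305.5,231,.016),("BL",240,232,.016),("tape",335,169,.024),("cup",151,212,.038),("mug",292,130,.09)]:
    p=back(u,v,z,"top");print(nm,p,np.hypot(*p[:2]))
for nm,u,v,z in [("A",226,265,.023),("B",238,294,.023),("knob",238,217,.076)]:
    p=back(u,v,z,"side");print("side",nm,p,np.hypot(*p[:2]))
a=cv2.imread("pics/top0.png")[185:250,230:400];b=cv2.imread("pics/side0.png")[180:310,160:310]
a=cv2.resize(a,None,fx=4.5,fy=4.5,interpolation=2);b=cv2.resize(b,None,fx=2.2,fy=2.2,interpolation=2)
o=np.zeros((a.shape[0]+b.shape[0],a.shape[1],3),np.uint8);o[:a.shape[0]]=a;o[a.shape[0]:,:b.shape[1]]=b
cv2.imwrite("pics/crop1.png",o);print(o.shape)
E
```

```text
A [ 0.492  -0.3642  0.023 ] 0.6121447903131689
B [ 0.5222 -0.4753  0.023 ] 0.7060827566542305
knob [ 0.5348 -0.2105  0.076 ] 0.5747262004075575
plateTL [ 0.5792 -0.0341  0.016 ] 0.5801753892901523
TR [ 0.583 -0.243  0.016] 0.631647335358898
BR [ 0.4844 -0.2407  0.016 ] 0.5408659349433835
BL [ 0.4836 -0.0336  0.016 ] 0.48476380079189085
tape [ 0.6807 -0.3388  0.024 ] 0.7603066597460163
cup [0.5484 0.2441 0.038 ] 0.6002913491236478
mug [ 0.7913 -0.1996  0.09  ] 0.8161161055238206
side A [ 0.4937 -0.3713  0.023 ] 0.6177135172474816
side B [ 0.5198 -0.4842  0.023 ] 0.7103220163602366
side knob [ 0.5324 -0.2227  0.076 ] 0.5770439662914872
(578, 765, 3)
```

View pics/crop1.png

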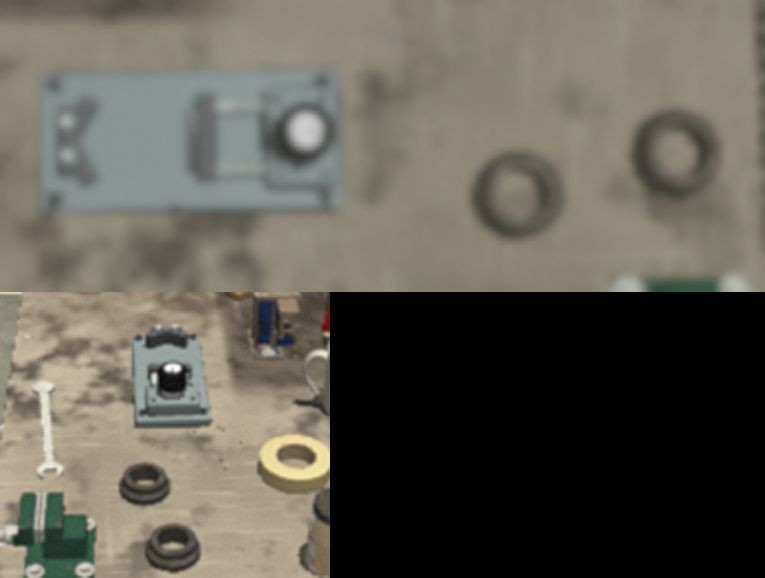

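A (345,228) lies 0.61 m from the base and B (380,218) 0.71 m. Both have the stepped-ring shape, so **A is the bush**, at about (0.493, -0.368). The clamp's x axis points along world -y, with the knob near (0.534, -0.214). Now moving above A while turning to yaw -90°.

Call:
apply_moves:
  plan:
    - [-0.055,0.005,-0.004,0,-10,0,-1]
    - [-0.11,0.01,-0.008,0,-20,0,-1]
    - [-0.165,0.015,-0.012,0,-30,0,-1]
    - [-0.22,0.02,-0.016,0,-40,0,-1]
    - [-0.275,0.025,-0.021,0,-50,0,-1]

```text
time: 0.78
tool_pos: [0.4107, -0.4019, 0.2123]
tool_rot: [-1.571, 0.0, -1.969]
contact_force: [1.4, -0.9, -0.1]
opening: 0.0918
```

Call:
apply_moves:
  plan:
    - [-0.02,0.007,0.02,0,-8,0,-1]
    - [-0.04,0.014,0.04,0,-16,0,-1]
    - [-0.063,0.02,0.062,0,-22.8,0,-1]
    - [-0.063,0.02,0.062,0,-22.8,0,-1]
    - [-0.063,0.02,0.062,0,-22.8,0,-1]

```text
time: 1.4
tool_pos: [0.4905, -0.3694, 0.1925]
tool_rot: [-1.572, 0.0, -1.578]
contact_force: [-0.4, 0.6, 0.4]
opening: 0.0919
```

Run:
```python
from h import *
s=robot.observe();print(s['time'],s['qpos'],s['tool_pos'],s['tool_rot'],s['torque'])
im=cams.read_camera("wrist");cv2.imwrite("pics/w1.png",im)
for p in [(.493,-.368,.023),(.534,-.214,.076)]: print(proj(p,"wrist",s))
cv2.imwrite("pics/w1b.png",cv2.resize(im,None,fx=1.5,fy=1.5))
```

```text
1.4 [-0.77    0.5412  1.3312 -0.0005  1.2698 -0.7622] [ 0.4905 -0.3694  0.1925] [-1.5716  0.0001 -1.5784] [ 0.022 -0.095  0.017]
[261.0734 183.7247]
[308.7949  20.1739]
```

View pics/w1b.png

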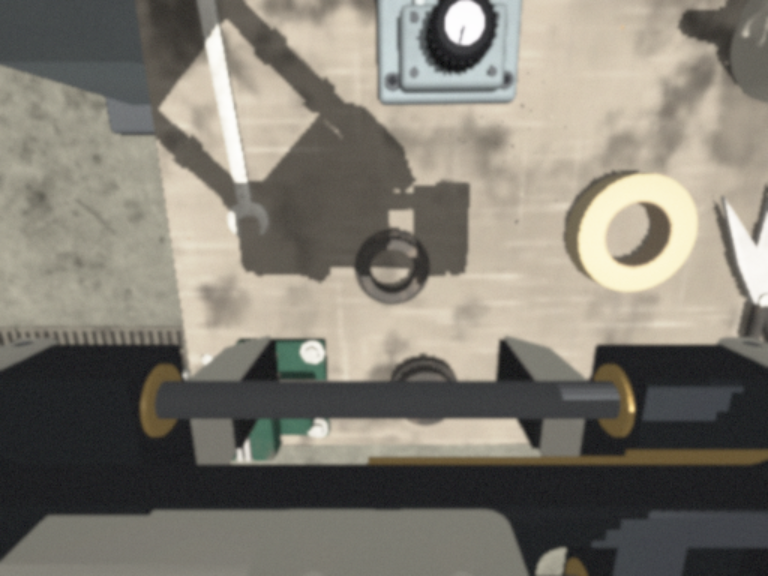

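Wrist view: bush A's flange is centred at about (261.7,177.7) px, the knob top at about (309.5,14.7), the tape to the right and the spanner on the left, clear of the fingers.

Run:
```python
from h import *
s=robot.observe()
print(back(261.7,177.7,.010,"wrist",s),back(309.5,14.7,.076,"wrist",s), back(252,68,.016,"wrist",s),back(346,67.5,.016,"wrist",s))
```

```text
[ 0.4938 -0.3637  0.01  ] [ 0.5344 -0.2102  0.076 ] [ 0.4838 -0.2408  0.016 ] [ 0.5862 -0.2413  0.016 ]
```

Call:
apply_moves:
  plan:
    - [-0.0055,0.04,0.003,0,-0.4,0,-1]
    - [-0.0055,0.08,0.003,0,-0.4,0,-1]
    - [-0.0055,0.12,0.003,0,-0.4,0,-1]
    - [-0.0055,0.15,0.003,0,-0.4,0,-1]
    - [-0.0055,0.15,0.003,0,-0.4,0,-1]

```text
time: 2.08
tool_pos: [0.4921, -0.3634, 0.0409]
tool_rot: [-1.574, 0.003, -1.572]
contact_force: [0.0, 0.3, -0.9]
opening: 0.092
```

Run:
```python
from h import *
s=robot.observe();print(s['tool_pos'],s['tool_rot'])
im=cams.read_camera("wrist");cv2.imwrite("pics/w2.png",im)
print(proj((.4938,-.3637,.013),"wrist",s))
cv2.imwrite("pics/w2b.png",im[60:330,80:440])
```

```text
[ 0.4921 -0.3634  0.0409] [-1.5744  0.0031 -1.5721]
[261.9119 231.384 ]
```

View pics/w2b.png

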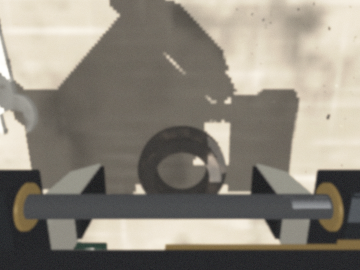

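Run:
```python
from h import *
s=robot.observe();print(s['tool_pos'])
for z in(.0,.013): print(proj((.4938,-.3327,z),"wrist",s),proj((.4628,-.3637,z),"wrist",s),proj((.5248,-.3637,z),"wrist",s))
```

```text
[ 0.4932 -0.3642  0.0427]
[260.0352 181.5828] [218.2755 222.5547] [301.8562 222.4265]
[260.1409 185.7212] [215.6225 229.2139] [304.7178 229.0827]
```

The ring spans 217–307 px with its far edge at row 186, against predicted 216–305 and 186, so the position holds to 1 mm. Descending and gripping.

Call:
apply_moves:
  plan:
    - [0,0.015,0.0005,0,0,0,-1]
    - [0,0.027,0.0005,0,0,0,-1]
    - [0,0.027,0.0005,0,0,0,-1]
    - [0,0.027,0.0005,0,0,0,1]
    - [0,0.027,0.0005,0,0,0,1]
  squeeze: 25

```text
time: 2.75
tool_pos: [0.4948, -0.364, 0.0162]
tool_rot: [-1.57, -0.001, -1.57]
contact_force: [-0.1, -0.3, -0.0]
opening: 0.0764
```

Call:
apply_moves:
  plan:
    - [0,0,0,0,0,0,1]
    - [0,0,0,0,0,0,1]
    - [0,0,0,0,0,0,1]
    - [0,-0.03,0,0,0,0,1]
    - [0,-0.07,0,0,0,0,1]

```text
time: 3.38
tool_pos: [0.4937, -0.3631, 0.0851]
tool_rot: [-1.573, 0.002, -1.57]
contact_force: [0.6, -1.1, -1.0]
opening: 0.0599
```

Call:
apply_moves:
  plan:
    - [0,-0.04,0,0,0,0,1]
    - [-0.05,-0.065,0.01,0,0,0,1]
    - [-0.1,-0.065,0.02,0,0,0,1]
    - [-0.15,-0.065,0.03,0,0,0,1]
    - [-0.19,-0.065,0.0405,0,0,0,1]

```text
time: 4.0
tool_pos: [0.5347, -0.1717, 0.1506]
tool_rot: [-1.571, 0.0, -1.57]
contact_force: [-0.2, -1.0, -1.7]
opening: 0.0594
```

Call:
apply_moves:
  plan:
    - [0,0,0,0,0,0,1]
    - [0,0,0,0,0,0,1]
    - [0,0,0,0,0,0,1]
    - [0,0,0,0,0,0,1]
    - [0,0,0,0,0,0,1]

```text
time: 4.62
tool_pos: [0.5347, -0.1744, 0.1506]
tool_rot: [-1.571, -0.0, -1.571]
contact_force: [0.4, -0.5, -0.8]
opening: 0.0598
```

Run:
```python
from h import *
s=robot.observe();print(s['tool_pos'],s['tool_rot'],s['contact_force'],s['torque'])
im=cams.read_camera("wrist");cv2.imwrite("pics/w3.png",im)
for p in [(.5345,-.1005,.016),(.5845,-.1005,.016)]: print(proj(p,"wrist",s))
cv2.imwrite("pics/w3b.png",cv2.resize(im[:300,130:400],None,fx=2,fy=2,interpolation=2))
```

```text
[ 0.5347 -0.1744  0.1506] [-1.5709 -0.     -1.5713] [ 0.438  -0.4514 -0.7684] [-0.0609 -0.1295 -0.0277]
[258.63   120.2558]
[308.916  120.1622]
```

View pics/w3b.png

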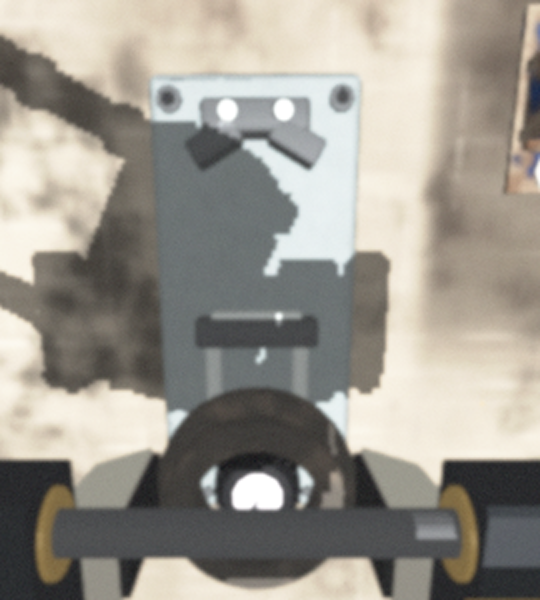

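Run:
```python
from h import *
s=robot.observe()
def b(n,u,v,z): print(n,back(130+u/2,v/2,z,"wrist",s)[:2])
b("TL",152,76,.016);b("TR",358,74,.016);b("L400",167,400,.016);b("R400",349,400,.016)
for z in(.016,.0365):
  b(f"jaw edge312 z{z}",257,313,z);b("320",257,320,z);b("345",257,346,z)
b("jawL",196,332,.0365);b("jawR",317,332,.0365)
for n,u,v in [("armLapex",243,142),("armLend",206,170),("armRapex",270,140),("armRend",313,167),("apextop",257,130),("apexlow",257,138)]:b(n,u,v,.038)
print(proj((.5345,-.1005-.0027,.0365),"wrist",s))
```

```text
TL [ 0.486  -0.0272]
TR [ 0.581  -0.0265]
L400 [ 0.4859 -0.1829]
R400 [ 0.5838 -0.183 ]
jaw edge312 z0.016 [ 0.5344 -0.1363]
320 [ 0.5344 -0.1399]
345 [ 0.5343 -0.1535]
jaw edge312 z0.0365 [ 0.5343 -0.1338]
320 [ 0.5343 -0.1371]
345 [ 0.5343 -0.1497]
jawL [ 0.5049 -0.1429]
jawR [ 0.5632 -0.1429]
armLapex [ 0.5283 -0.0589]
armLend [ 0.5118 -0.0703]
armRapex [ 0.5401 -0.0581]
armRend [ 0.5592 -0.0691]
apextop [ 0.5344 -0.0541]
apexlow [ 0.5344 -0.0573]
[258.6409 123.3511]
```

Wrist view: the jaw's pad face is at about y=-0.135, the V faces at crop (243,142)-(206,170) and (270,140)-(313,167). That puts the seat at about (0.5345,-0.101), with about 4 mm play to the jaw and 10 mm to the stop, so roughly 2–2.7 rad of free travel. Moving over the seat at y=-0.099.

Call:
apply_moves:
  plan:
    - [-0.04,0,0,0,0,0,1]
    - [-0.0755,0.02,0,0,0,0,1]
    - [-0.0755,0.06,0,0,0,0,1]
    - [-0.0755,0.1,0,0,0,0,1]
    - [-0.0755,0.11,0,0,0,0,1]

```text
time: 5.3
tool_pos: [0.5334, -0.0978, 0.0386]
tool_rot: [-1.575, 0.001, -1.57]
contact_force: [-0.4, 0.8, -1.6]
opening: 0.0599
```

Call:
apply_moves:
  plan:
    - [0,0.002,0,0,0,0,1]
    - [0,0.004,0,0,0,0,1]
    - [0,0.006,0,0,0,0,1]
    - [0,0.007,0,0,0,0,1]
    - [0,0.007,0,0,0,0,1]

```text
time: 5.92
tool_pos: [0.535, -0.0983, 0.034]
tool_rot: [-1.57, -0.0, -1.57]
contact_force: [0.2, 1.1, -1.6]
opening: 0.06
```

Call:
apply_moves:
  plan:
    - [0,0.001,0,0,0,0,1]
    - [0,0.0015,0,0,0,0,1]
    - [0,0.002,0,0,0,0,1]
    - [0,0.002,0,0,0,0,1]
    - [0,0.002,0,0,0,0,1]

```text
time: 6.55
tool_pos: [0.5348, -0.0983, 0.0319]
tool_rot: [-1.571, -0.0, -1.57]
contact_force: [-1.5, 0.7, 3.8]
opening: 0.0596
```

Force went from -1.6 to +3.8 N at z=0.032: the bush is down on the seat. Releasing and lifting off.

Call:
apply_moves:
  plan:
    - [0,0,0,0,0,0,0.3]
    - [0,0,0,0,0,0,-0.3]
    - [0,0,0,0,0,0,-0.8]
    - [0,0,0,0,0,0,-1]
    - [0,0,0,0,0,0,-1]

```text
time: 7.18
tool_pos: [0.5349, -0.0983, 0.0315]
tool_rot: [-1.571, -0.0, -1.57]
contact_force: [0.5, -0.2, -0.3]
opening: 0.0853
```

Call:
apply_moves:
  plan:
    - [0,-0.03,0,0,0,0,-1]
    - [0,-0.07,0,0,0,0,-1]
    - [0,-0.11,0,0,0,0,-1]
    - [0.04,-0.12,0,0,0,0,-1]
    - [0.075,-0.12,0,0,0,0,-1]

```text
time: 7.8
tool_pos: [0.5356, -0.1743, 0.1532]
tool_rot: [-1.568, -0.001, -1.569]
contact_force: [0.0, 0.2, -0.3]
opening: 0.0919
```

Call:
apply_moves:
  plan:
    - [0.0,0,0,0,0,0,-1]
    - [0.0,0,0,0,0,0,-1]
    - [0,0,0,0,0,0,-1]
    - [0,0,0,0,0,0,-1]
    - [0,0,0,0,0,0,-1]

```text
time: 8.43
tool_pos: [0.535, -0.1727, 0.1517]
tool_rot: [-1.571, -0.0, -1.569]
contact_force: [-0.8, -0.5, 0.7]
opening: 0.0918
```

Run:
```python
from h import *
s=robot.observe();print(s['time'],s['tool_pos'],s['tool_rot'],s['qpos'],s['opening'])
im=cams.read_camera("wrist");cv2.imwrite("pics/w4.png",im)
cv2.imwrite("pics/w4b.png",cv2.resize(im[:300,130:400],None,fx=2,fy=2,interpolation=2))
```

```text
8.425 [ 0.535  -0.1727  0.1517] [-1.5708 -0.     -1.5694] [-0.4486  0.4894  1.5437 -0.0001  1.1086 -0.45  ] 0.09175720468296564
```

View pics/w4b.png

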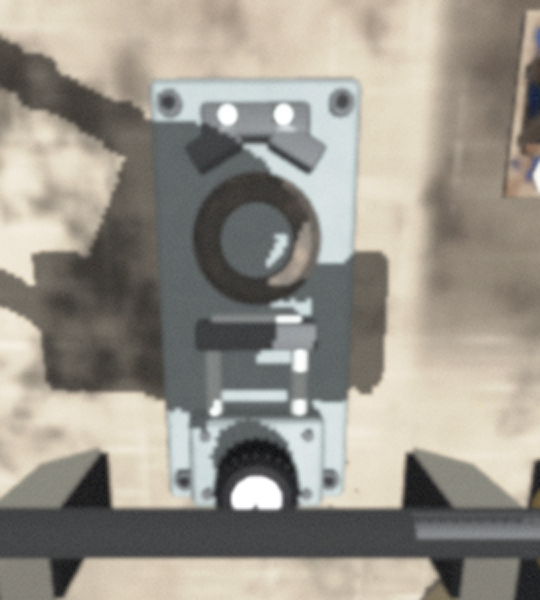

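Run:
```python
from h import *
s=robot.observe()
def b(n,u,v,z): print(n,back(130+u/2,v/2,z,"wrist",s)[:2])
b("bushL",194,238,.029);b("bushR",320,238,.029);b("far",257,172,.029);b("near",257,304,.029)
b("jaw316",257,316,.0365);b("jaw322",257,322,.0365)
b("knobL",216,480,.075);b("knobR",298,480,.075);b("knobfar top",257,440,.072)
b("apexL",243,146,.038);b("endL",206,172,.038);b("apexR",270,144,.038);b("endR",311,171,.038)
b("plateNear",257,497,.016)
```

```text
bushL [ 0.5045 -0.0979]
bushR [ 0.5645 -0.0979]
far [ 0.5345 -0.0686]
near [ 0.5345 -0.1291]
jaw316 [ 0.5345 -0.134 ]
jaw322 [ 0.5345 -0.1369]
knobL [ 0.5162 -0.2019]
knobR [ 0.5527 -0.2019]
knobfar top [ 0.5345 -0.1841]
apexL [ 0.5283 -0.059 ]
endL [ 0.5117 -0.0697]
apexR [ 0.5402 -0.0582]
endR [ 0.5585 -0.0693]
plateNear [ 0.5346 -0.2392]
```

The bush stands flat at (0.5345,-0.099), with 5–7 mm to the jaw and about 8 mm to the V. Moving over the knob and pre-winding joint 6 by 100° counter-clockwise, so that one long clockwise stroke is enough.

Call:
apply_moves:
  plan:
    - [0.01,0,0,0,-10,0,-1]
    - [0.02,0,0,0,-20,0,-1]
    - [0.03,0,0,0,-30,0,-1]
    - [0.0375,0,0,0,-40,0,-1]
    - [0.0375,0,0,0,-50,0,-1]

```text
time: 9.1
tool_pos: [0.5349, -0.2112, 0.1517]
tool_rot: [-1.571, -0.0, -0.692]
contact_force: [0.1, 0.3, 0.2]
opening: 0.0916
```

Call:
apply_moves:
  plan:
    - [0,0,0,0,-10,0,-1]
    - [0,0.01,0,0,-20,0,-1]
    - [0,0.02,0,0,-30,0,-1]
    - [0,0.03,0,0,-40,0,-1]
    - [0,0.03,0,0,-50,0,-1]

```text
time: 9.72
tool_pos: [0.5345, -0.2104, 0.1208]
tool_rot: [-1.57, 0.001, 0.181]
contact_force: [-0.9, -0.0, 0.7]
opening: 0.0916
```

Run:
```python
from h import *
cams.read_camera("side");s=robot.observe();print(s['time'],s['tool_pos'],s['tool_rot'],s['qpos'])
im=cams.read_camera("wrist");cv2.imwrite("pics/w5.png",im)
for p in [(.5345,-.2103,.076),(.5345-.019,-.2103,.076),(.5345+.019,-.2103,.076),(.5345,-.2293,.076),(.5345,-.1913,.076)]: print(proj(p,"wrist",s))
cv2.imwrite("pics/w5b.png",cv2.resize(im[60:330,120:400],None,fx=2,fy=2,interpolation=2))
```

```text
9.775 [ 0.5348 -0.2105  0.1213] [-1.5704  0.0006  0.188 ] [-0.5083  0.545   1.5408 -0.0001  1.0566 -2.2671]
[256.7947 221.1422]
[261.5826 197.1576]
[252.2327 243.995 ]
[231.7925 216.7075]
[281.5663 225.536 ]
```

View pics/w5b.png

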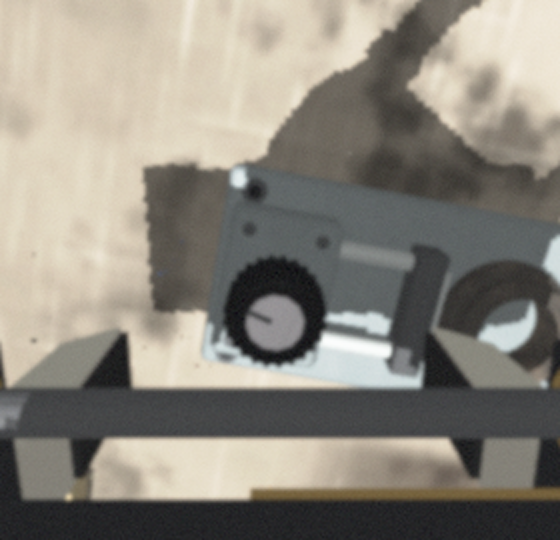

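Knob disc centre at (257.5,221) px against the predicted (256.8,221.1), so it is aligned to under 1 mm. Descending and gripping the knob.

Call:
apply_moves:
  plan:
    - [0,0.03,0,0,0,0,-1]
    - [0,0.055,0,0,0,0,-1]
    - [0,0.065,0,0,0,0,-1]
    - [0,0.065,0,0,0,0,0.5]
    - [0,0.065,0,0,0,0,1]
  squeeze: 35

```text
time: 10.45
tool_pos: [0.5356, -0.2111, 0.0578]
tool_rot: [-1.572, -0.001, 0.174]
contact_force: [-0.5, -0.5, 0.6]
opening: 0.0765
```

Call:
apply_moves:
  plan:
    - [0,0,0,0,0,0,1]
    - [0,0,0,0,0,0,1]
    - [0,0,0,0,0,0,1]
    - [0,0,0,0,0,0,1]
    - [0,0,0,0,0,0,1]

```text
time: 11.08
tool_pos: [0.535, -0.211, 0.0569]
tool_rot: [-1.571, -0.0, 0.175]
contact_force: [-0.2, -1.8, 0.3]
opening: 0.0376
```

Run:
```python
from h import *
s=robot.observe();print(s)
```

```text
{'time': 11.075, 'qpos': array([-0.5088,  0.6283,  1.5988, -0.0004,  0.9139, -2.2544]), 'qvel': array([ 0.0003, -0.0006,  0.0002,  0.0001,  0.0002,  0.0003]), 'joint_efforts': array([  0.8468, -51.1795, -18.5127,   0.2687,   0.1736,   0.0203]), 'tool_pos': array([ 0.535 , -0.211 ,  0.0569]), 'tool_rot': array([-1.5714, -0.0002,  0.1751]), 'contact_force': array([-0.2439, -1.7703,  0.2925]), 'torque': array([-0.0594, -0.1113,  0.0069]), 'opening': 0.03756469062616292}
```

Call:
apply_moves:
  plan:
    - [0,0,0,0,9,0,1]
    - [0,0,0,0,18,0,1]
    - [0,0,0,0,27,0,1]
    - [0,0,0,0,36,0,1]
    - [0,0,0,0,45,0,1]

```text
time: 11.7
tool_pos: [0.5351, -0.2111, 0.0568]
tool_rot: [-1.571, -0.001, -0.615]
contact_force: [-0.2, -1.0, 0.5]
opening: 0.0367
```

```bash
cat > t.py <<'E'
from h import *
im=cams.read_camera("wrist");s=robot.observe();print(s['time'],'yaw',s['tool_rot'][2],'F',s['contact_force'],'T',s['torque'],'e6',s['joint_efforts'][5],'q6',s['qpos'][5],s['tool_pos'])
E
python3 t.py
```

```text
11.75 yaw -0.6213726409934655 F [-0.6013 -1.5822  0.8389] T [-0.1726 -0.1122 -0.0448] e6 -0.5063601583242416 q6 -1.4578936847985555 [ 0.535  -0.2111  0.0569]
```

Call:
apply_moves:
  plan:
    - [0,0,0,0,9,0,1]
    - [0,0,0,0,18,0,1]
    - [0,0,0,0,27,0,1]
    - [0,0,0,0,36,0,1]
    - [0,0,0,0,45,0,1]

```text
time: 12.38
tool_pos: [0.5351, -0.2111, 0.0569]
tool_rot: [-1.57, -0.001, -1.398]
contact_force: [0.2, -1.9, 0.8]
opening: 0.037
```

```bash
cat >> t.py <<'E'
import sys
if len(sys.argv)>1:
    cv2.imwrite(f"pics/{sys.argv[1]}.png",im)
    cv2.imwrite(f"pics/{sys.argv[1]}b.png",cv2.resize(im[:300,110:410],None,fx=2,fy=2,interpolation=2))
E
python3 t.py k1
```

```text
12.425 yaw -1.4043676876454736 F [ 0.1551 -1.7741  1.0695] T [-0.3604 -0.0675 -0.0504] e6 -0.46997683122754097 q6 -0.6748987981587162 [ 0.5351 -0.211   0.0569]
```

View pics/k1b.png

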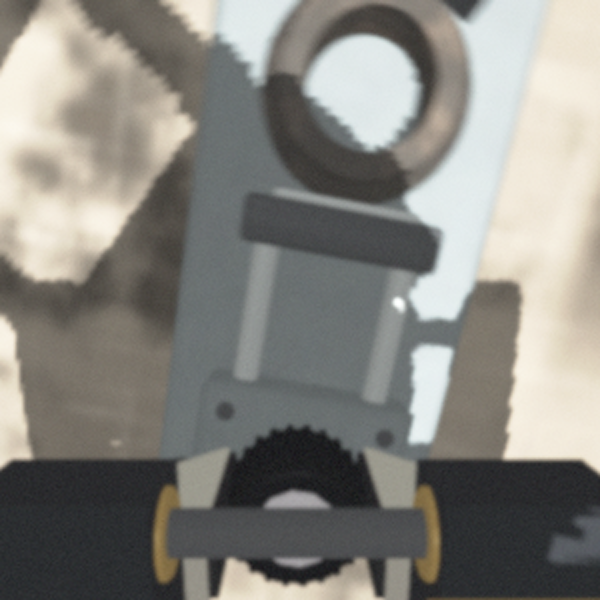

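Knob held centred; the jaw has advanced and now touches the bush (jaw face at crop row ~198, bush edge at the same place).

Run:
```python
from h import *
s=robot.observe()
def b(n,u,v,z):
    p=back(110+u/2,v/2,z,"wrist",s);print(n,p[:2]);return p
b("jaw front L",275,189,.0365);b("jaw front R",405,208,.0365);b("jaw back lip",340,203,.0365)
b("bush near flange",355,202,.029);b("bushL",265,90,.029);b("bushR",470,85,.029)
```

```text
jaw front L [ 0.514  -0.1255]
jaw front R [ 0.5521 -0.1244]
jaw back lip [ 0.5332 -0.1262]
bush near flange [ 0.5381 -0.1246]
bushL [ 0.5066 -0.0988]
bushR [ 0.5646 -0.0879]
```

Bush centre is now at about y=-0.094 and should meet the V at about -0.091, so about 0.2–0.7 rad remains. Continuing in small steps while watching the moment.

Call:
apply_moves:
  plan:
    - [0,0,0,0,2,0,1]
    - [0,0,0,0,4,0,1]
    - [0,0,0,0,6,0,1]
    - [0,0,0,0,8,0,1]
    - [0,0,0,0,10,0,1]

```text
time: 13.05
tool_pos: [0.5351, -0.211, 0.0568]
tool_rot: [-1.57, -0.001, -1.572]
contact_force: [0.2, -3.2, 1.4]
opening: 0.0372
```

```bash
sed -i 's/^im=cams.*wrist");s=/s=/' t.py; sed -i 's/^    cv2.imwrite(f"pics\/{sys.argv\[1\]}.png",im)/    im=cams.read_camera("wrist");&/; s/;    cv2/;cv2/' t.py; python3 t.py
```

```text
13.05 yaw -1.572178823374121 F [ 0.1968 -3.1528  1.4011] T [-0.7105 -0.1654  0.1075] e6 -0.23108317516744137 q6 -0.5071531632604678 [ 0.5351 -0.211   0.0568]
```

Call:
apply_moves:
  plan:
    - [0,0,0,0,1,0,1]
    - [0,0,0,0,2,0,1]
    - [0,0,0,0,3,0,1]
    - [0,0,0,0,4,0,1]
    - [0,0,0,0,5,0,1]

```text
time: 13.68
tool_pos: [0.5351, -0.211, 0.0568]
tool_rot: [-1.57, -0.0, -1.659]
contact_force: [-0.6, -5.6, 1.9]
opening: 0.0374
```

```bash
python3 t.py
```

```text
13.675 yaw -1.6586180798989947 F [-0.6281 -5.5688  1.9434] T [-0.8944 -0.1272  0.1109] e6 -0.038910931907594204 q6 -0.4206813383212621 [ 0.5351 -0.211   0.0568]
```

Call:
apply_moves:
  plan:
    - [0,0,0,0,1,0,1]
    - [0,0,0,0,2,0,1]
    - [0,0,0,0,3,0,1]
    - [0,0,0,0,4,0,1]
    - [0,0,0,0,5,0,1]

```text
time: 14.3
tool_pos: [0.5351, -0.211, 0.0568]
tool_rot: [-1.57, -0.0, -1.746]
contact_force: [0.2, -4.9, 2.3]
opening: 0.037
```

```bash
python3 t.py
```

```text
14.3 yaw -1.74592777801585 F [ 0.2272 -4.8569  2.2921] T [-0.8705 -0.2565  0.2089] e6 -0.03858010517433286 q6 -0.33339448578271047 [ 0.5351 -0.211   0.0568]
```

Call:
apply_moves:
  plan:
    - [0,0,0,0,1,0,1]
    - [0,0,0,0,2,0,1]
    - [0,0,0,0,3,0,1]
    - [0,0,0,0,4,0,1]
    - [0,0,0,0,5,0,1]

```text
time: 14.92
tool_pos: [0.5351, -0.211, 0.0568]
tool_rot: [-1.57, -0.0, -1.833]
contact_force: [1.3, -5.6, 2.0]
opening: 0.0369
```

```bash
python3 t.py k2
```

```text
14.925 yaw -1.8330456282094598 F [ 1.2741 -5.5633  1.976 ] T [-0.8629 -0.1925  0.1612] e6 -0.038554281927645206 q6 -0.24619130151993682 [ 0.5351 -0.211   0.0568]
```

View pics/k2b.png

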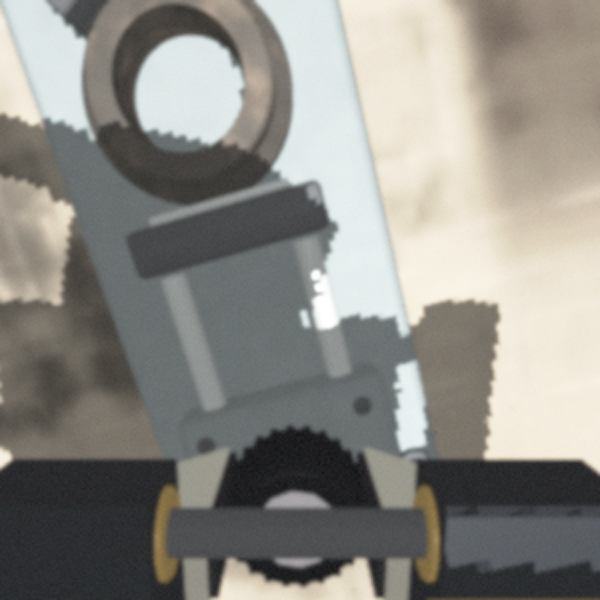

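Run:
```python
from h import *
s=robot.observe()
def b(n,u,v,z): print(n,back(110+u/2,v/2,z,"wrist",s)[:2])
b("jaw front L",150,222,.0365);b("jaw front R",315,182,.0365);b("mid",215,206,.0365)
b("bush L",83,85,.029);b("bush R",292,95,.029);b("near",200,203,.029)
```

```text
jaw front L [ 0.5132 -0.1238]
jaw front R [ 0.5626 -0.1258]
mid [ 0.5329 -0.1246]
bush L [ 0.5052 -0.0824]
bush R [ 0.5626 -0.1006]
near [ 0.5279 -0.1218]
```

Jaw advance since k1 judged from the guide rods is about 1.6 mm for 0.43 rad turned, so slip is probably just starting. Continuing in 5° steps, tracking Tz.

Call:
apply_moves:
  plan:
    - [0,0,0,0,1,0,1]
    - [0,0,0,0,2,0,1]
    - [0,0,0,0,3,0,1]
    - [0,0,0,0,4,0,1]
    - [0,0,0,0,5,0,1]

```text
time: 15.6
tool_pos: [0.5351, -0.211, 0.0568]
tool_rot: [-1.57, -0.0, -1.92]
contact_force: [0.5, -4.9, 2.8]
opening: 0.0371
```

```bash
python3 t.py
```

```text
15.6 yaw -1.9204573120668744 F [ 0.4531 -4.9492  2.7631] T [-0.9131 -0.1657  0.1133] e6 -0.038527369033545256 q6 -0.15886991328352618 [ 0.5351 -0.211   0.0568]
```

Call:
apply_moves:
  plan:
    - [0,0,0,0,1,0,1]
    - [0,0,0,0,2,0,1]
    - [0,0,0,0,3,0,1]
    - [0,0,0,0,4,0,1]
    - [0,0,0,0,5,0,1]

```text
time: 16.23
tool_pos: [0.5351, -0.211, 0.0569]
tool_rot: [-1.57, -0.0, -2.008]
contact_force: [-0.0, -5.1, 2.3]
opening: 0.0372
```

```bash
python3 t.py
```

```text
16.225 yaw -2.0076874787336596 F [-0.0386 -5.0571  2.2605] T [-0.9117 -0.1578  0.2   ] e6 -0.03848466672934592 q6 -0.07161594176459793 [ 0.5351 -0.211   0.0569]
```

Call:
apply_moves:
  plan:
    - [0,0,0,0,1,0,1]
    - [0,0,0,0,2,0,1]
    - [0,0,0,0,3,0,1]
    - [0,0,0,0,4,0,1]
    - [0,0,0,0,5,0,1]

```text
time: 16.85
tool_pos: [0.5351, -0.211, 0.0568]
tool_rot: [-1.57, -0.0, -2.095]
contact_force: [0.9, -4.9, 2.3]
opening: 0.037
```

```bash
python3 t.py
```

```text
16.85 yaw -2.094881875915025 F [ 0.8644 -4.9096  2.267 ] T [-0.8824 -0.1274  0.0985] e6 -0.026397518813610077 q6 0.015598456516301935 [ 0.5351 -0.211   0.0568]
```

Single readings are too noisy (±0.05). I'll average the torque over a hold, and rectify the wrist pictures to the jaw-top plane to track the jaw against the housing.

```bash
cat > j.py <<'E'
from h import *
import sys,json
def rect(im,s,z=.0365,ppm=4000):
    # x_img along world -y (clamp +x), y_img along world x ; origin x=.4995,y=-.10
    dst=np.float32([[0,0],[.09,0],[.09,.07],[0,.07]])
    src=np.float32([proj((.4995+b,-.10-a,z),"wrist",s) for a,b in dst])
    H=cv2.getPerspectiveTransform(src,dst*ppm);return cv2.warpPerspective(im,H,(360,280))
T=[]
for i in range(int(sys.argv[2])):
    im=cams.read_camera("wrist");s=robot.observe();T.append([*s['torque'],s['joint_efforts'][5]])
T=np.array(T);print(s['time'],'yaw',s['tool_rot'][2],'T',T.mean(0),'sd',T.std(0))
n=sys.argv[1];cv2.imwrite(f"pics/{n}.png",im);cv2.imwrite(f"pics/{n}r.png",rect(im,s))
E
python3 j.py k3 8
python3 - <<'E'
import sys;sys.argv=['','k3x','0']
from h import *
exec(open('j.py').read().split("T=[]")[0])
L=[]
for n,y in (("k1",-1.4044),("k2",-1.8330)):
    s=dict(tool_pos=np.array([.5351,-.211,.0568]),tool_rot=np.array([-1.5708,0,y]))
    L.append(rect(cv2.imread(f"pics/{n}.png"),s))
L.append(cv2.imread("pics/k3r.png"))
for r in L:
    g=cv2.cvtColor(r[100:180],cv2.COLOR_BGR2GRAY).mean(0);print(g[60:340:4].astype(int))
cv2.imwrite("pics/cmp.png",cv2.resize(np.vstack([r[60:220] for r in L]),None,fx=1.25,fy=1.25))
E
```

```text
17.25 yaw -2.094516172477989 T [-0.936  -0.1379  0.0848  0.1136] sd [0.0248 0.0274 0.0295 0.0443]
[ 68  69  68  66  62  58  59  60  60  60  82 137 152 122  81  75  74  75
  75  76  76  75  74  73  72  71  70  88 107 110 111 111 111 111 111 110
 110 110 109 109 109 109 110 110 110 111 111 111 111 111 111 111 111 111
 111 111 111 111 112 112 112 112 112 112 113 112 109 102  99 100]
[ 65  61  58  58  59  59  60  82 136 148 116  77  73  74  74  74  74  74
  73  72  71  72  70  70  87 107 110 111 110 111 111 112 111 111 111 110
 110 110 110 110 110 111 110 111 111 111 111 111 111 112 112 112 111 111
 111 111 111 112 112 112 112 112 113 112 112 112 106 100  99 100]
[ 58  57  59  59  59  70 120 146 126  82  72  72  73  72  74  73  73  72
  71  72  71  68  67  88 107 110 110 110 110 110 110 110 111 111 111 110
 110 110 109 109 109 109 110 110 111 111 111 111 111 111 111 111 111 111
 111 111 111 111 112 112 111 111 112 111 112 111 109 102  99  99]
```

View pics/cmp.png

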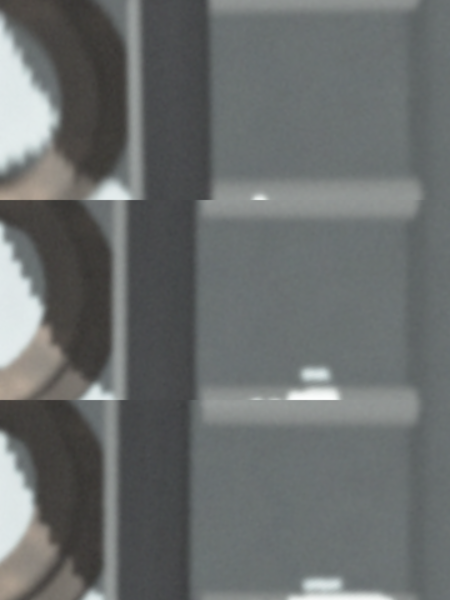

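Tracking works: the jaw moved about 2.5 mm from k1 to k2 and about 1.5 mm from k2 to k3, which matches 6 mm/rad, so it is **still free** with no slip. I'll track it numerically as I go on.

```bash
cat >> j.py <<'E'
g=cv2.cvtColor(rect(im,s)[100:180],cv2.COLOR_BGR2GRAY).mean(0)
def cr(lo,hi,th,up):
    d=(g[lo:hi]-th)*(1 if up else -1);i=np.where((d[:-1]<0)&(d[1:]>=0))[0]
    return [round(lo+k-d[k]/(d[k+1]-d[k]),1) for k in i]
print('lip',cr(40,200,105,1),'trail',cr(100,220,90,1),'housing',cr(290,350,106,0))
E
python3 j.py k3b 1
```

```text
17.3 yaw -2.0945248375171737 T [-0.8688 -0.1566  0.0984  0.0878] sd [0. 0. 0. 0.]
lip [np.float64(83.0), np.float64(155.2)] trail [np.float64(152.3)] housing [np.float64(325.9)]
```

Call:
apply_moves:
  plan:
    - [0,0,0,0,1,0,1]
    - [0,0,0,0,2,0,1]
    - [0,0,0,0,3,0,1]
    - [0,0,0,0,4,0,1]
    - [0,0,0,0,5,0,1]

```text
time: 17.92
tool_pos: [0.5351, -0.211, 0.0568]
tool_rot: [-1.57, -0.0, -2.182]
contact_force: [0.3, -5.0, 2.0]
opening: 0.0373
```

```bash
python3 j.py k4 4
```

```text
18.125 yaw -2.1816530630832585 T [-0.9492 -0.1384  0.1413  0.1702] sd [0.0369 0.0324 0.0242 0.051 ]
lip [np.float64(81.9), np.float64(155.6)] trail [np.float64(152.4)] housing [np.float64(326.5)]
```

Call:
apply_moves:
  plan:
    - [0,0,0,0,1,0,1]
    - [0,0,0,0,2,0,1]
    - [0,0,0,0,3,0,1]
    - [0,0,0,0,4,0,1]
    - [0,0,0,0,5,0,1]

```text
time: 18.75
tool_pos: [0.5351, -0.211, 0.0569]
tool_rot: [-1.57, -0.0, -2.269]
contact_force: [-0.4, -5.5, 2.1]
opening: 0.0372
```

```bash
python3 j.py k5 4
```

```text
18.95 yaw -2.268821150503822 T [-0.9509 -0.1517  0.1802  0.2107] sd [0.0139 0.0154 0.0118 0.051 ]
lip [np.float64(81.3), np.float64(156.2)] trail [np.float64(153.0)] housing [np.float64(327.9)]
```

Call:
apply_moves:
  plan:
    - [0,0,0,0,1,0,1]
    - [0,0,0,0,2,0,1]
    - [0,0,0,0,3,0,1]
    - [0,0,0,0,4,0,1]
    - [0,0,0,0,5,0,1]

```text
time: 19.58
tool_pos: [0.5351, -0.211, 0.0569]
tool_rot: [-1.57, -0.0, -2.356]
contact_force: [0.1, -5.2, 1.8]
opening: 0.0371
```

```bash
python3 j.py k6 4
```

```text
19.775 yaw -2.3559784157954655 T [-0.927  -0.14    0.1971  0.2348] sd [0.0225 0.0421 0.0206 0.0511]
lip [np.float64(80.9), np.float64(157.3)] trail [np.float64(154.0)] housing [np.float64(329.1)]
```

The jaw has stopped (trail minus housing: -173.6, -174.1, -174.9, -175.1 px, against about 2 px per step if free) and Tz is rising. So slip began around yaw -2.1. Continuing and watching for the peak, the dip and the next peak.

Call:
apply_moves:
  plan:
    - [0,0,0,0,1,0,1]
    - [0,0,0,0,2,0,1]
    - [0,0,0,0,3,0,1]
    - [0,0,0,0,4,0,1]
    - [0,0,0,0,5,0,1]

```text
time: 20.4
tool_pos: [0.5351, -0.2111, 0.0569]
tool_rot: [-1.57, -0.0, -2.444]
contact_force: [-0.1, -5.3, 2.5]
opening: 0.0367
```

```bash
python3 j.py k7 4
```

```text
20.6 yaw -2.4433877154317463 T [-0.961  -0.122   0.1354  0.1816] sd [0.0096 0.0308 0.0257 0.0511]
lip [np.float64(81.1), np.float64(159.4)] trail [np.float64(155.6)] housing [np.float64(330.1)]
```

Call:
apply_moves:
  plan:
    - [0,0,0,0,1,0,1]
    - [0,0,0,0,2,0,1]
    - [0,0,0,0,3,0,1]
    - [0,0,0,0,4,0,1]
    - [0,0,0,0,5,0,1]

```text
time: 21.22
tool_pos: [0.5351, -0.211, 0.0568]
tool_rot: [-1.57, 0.0, -2.531]
contact_force: [-0.0, -4.9, 1.4]
opening: 0.0369
```

```bash
python3 j.py k8 4
```

```text
21.425 yaw -2.5309500766166257 T [-0.9324 -0.1023  0.0604  0.0788] sd [0.0201 0.0273 0.0432 0.0511]
lip [np.float64(81.8), np.float64(164.5), np.float64(175.1), np.float64(182.8)] trail [np.float64(157.8)] housing [np.float64(329.8)]
```

Call:
apply_moves:
  plan:
    - [0,0,0,0,1,0,1]
    - [0,0,0,0,2,0,1]
    - [0,0,0,0,3,0,1]
    - [0,0,0,0,4,0,1]
    - [0,0,0,0,5,0,1]

```text
time: 22.05
tool_pos: [0.5351, -0.211, 0.0568]
tool_rot: [-1.57, 0.0, -2.619]
contact_force: [0.3, -4.9, 2.1]
opening: 0.0371
```

```bash
python3 j.py k9 4
```

```text
22.25 yaw -2.6183063587133946 T [-0.9422 -0.0807 -0.0173  0.0347] sd [0.0152 0.0235 0.0168 0.0511]
lip [np.float64(82.4)] trail [np.float64(160.2)] housing [np.float64(334.1)]
```

Peak near yaw -2.33 (0.13 slip) and dip near -2.61, so slip ≈ -yaw - 2.2, now about 0.41. I want about 0.97 (past click 2, in the dip): 32° more.

Call:
apply_moves:
  plan:
    - [0,0,0,0,2.4,0,1]
    - [0,0,0,0,4.8,0,1]
    - [0,0,0,0,7.2,0,1]
    - [0,0,0,0,9.6,0,1]
    - [0,0,0,0,12,0,1]

```text
time: 22.88
tool_pos: [0.535, -0.211, 0.0568]
tool_rot: [-1.57, 0.0, -2.829]
contact_force: [1.1, -5.1, 1.5]
opening: 0.037
```

```bash
python3 j.py k10 4
```

```text
23.075 yaw -2.8275644744954924 T [-0.9651 -0.0566  0.0882  0.1822] sd [0.0324 0.0182 0.0364 0.1226]
lip [np.float64(83.6)] trail [np.float64(165.7)] housing [np.float64(346.6)]
```

Call:
apply_moves:
  plan:
    - [0,0,0,0,2,0,1]
    - [0,0,0,0,4,0,1]
    - [0,0,0,0,6,0,1]
    - [0,0,0,0,8,0,1]
    - [0,0,0,0,10,0,1]

```text
time: 23.7
tool_pos: [0.5351, -0.2111, 0.0568]
tool_rot: [-1.57, 0.0, -3.003]
contact_force: [0.7, -5.9, 2.0]
opening: 0.0376
```

```bash
python3 j.py k11 4
```

```text
23.9 yaw -3.0022311031580564 T [-0.9212 -0.0354  0.0532  0.1133] sd [0.0203 0.0282 0.0572 0.1023]
lip [np.float64(85.1)] trail [] housing [np.float64(342.3)]
```

Call:
apply_moves:
  plan:
    - [0,0,0,0,2,0,1]
    - [0,0,0,0,4,0,1]
    - [0,0,0,0,6,0,1]
    - [0,0,0,0,8,0,1]
    - [0,0,0,0,10,0,1]

```text
time: 24.52
tool_pos: [0.5351, -0.2111, 0.0569]
tool_rot: [-1.57, 0.0, 3.105]
contact_force: [0.3, -5.4, 2.1]
opening: 0.037
```

```bash
python3 j.py k12 4
```

```text
24.725 yaw 3.1063035705761717 T [-0.9619 -0.0193  0.0026  0.0603] sd [0.0137 0.0409 0.0169 0.1002]
lip [] trail [] housing [np.float64(334.8)]
```

Tz is back in the dip at an estimated slip of 0.97, so click 2 has passed. Adding 4° margin against sag, then holding and releasing.

Call:
apply_moves:
  plan:
    - [0,0,0,0,2,0,1]
    - [0,0,0,0,4,0,1]
    - [0,0,0,0,4,0,1]
    - [0,0,0,0,4,0,0.5]
    - [0,0,0,0,4,0,0]

```text
time: 25.35
tool_pos: [0.5345, -0.2099, 0.0564]
tool_rot: [-1.572, -0.001, 3.036]
contact_force: [-0.4, 0.3, 0.6]
opening: 0.0426
```

Call:
apply_moves:
  plan:
    - [0,0,0,0,0,0,-0.3]
    - [0,0,0,0,0,0,-0.3]
    - [0,-0.02,0,0,0,0,-0.3]
    - [0,-0.05,0,0,0,0,-0.3]
    - [0,-0.09,0,0,0,0,-0.3]

```text
time: 25.98
tool_pos: [0.5342, -0.21, 0.1466]
tool_rot: [-1.572, -0.003, 3.037]
contact_force: [0.1, 0.7, 0.8]
opening: 0.0595
```

Call:
apply_moves:
  plan:
    - [0.03,-0.01,0,0,-10,0,-0.3]
    - [0.06,-0.02,0,0,-20,0,-0.3]
    - [0.06,-0.02,0,0,-30,0,-0.3]
    - [0.06,-0.02,0,0,-40,0,-0.3]
    - [0.06,-0.02,0,0,-50,0,-0.3]

```text
time: 26.6
tool_pos: [0.475, -0.2041, 0.1666]
tool_rot: [-1.571, 0.0, -2.367]
contact_force: [0.1, -0.9, -0.1]
opening: 0.0598
```

Call:
apply_moves:
  plan:
    - [0,0,0,0,-10,0,-0.3]
    - [0,0,0,0,-20,0,-0.3]
    - [0,0,0,0,-30,0,-0.3]
    - [0,0,0,0,-40,0,-0.3]
    - [0,0,0,0,-40,0,-0.3]

```text
time: 27.22
tool_pos: [0.4751, -0.2042, 0.1666]
tool_rot: [-1.571, 0.0, -1.676]
contact_force: [-0.1, -0.1, 0.4]
opening: 0.0596
```

Run:
```python
from h import *
im=cams.read_camera("wrist");im=cams.read_camera("wrist");s=robot.observe();print(s['time'],s['tool_pos'],s['tool_rot'],s['contact_force'],s['opening'])
a=cams.read_camera("top")[90:290,130:400];print([proj(p,"wrist",s) for p in [(.5345,-.0988,.029)]])
cv2.imwrite("pics/end.png",np.hstack([cv2.resize(im[:,:],(533,400)),cv2.resize(a,(267,198*2+4))]))
```

```text
27.325 [ 0.4752 -0.2043  0.1666] [-1.5711  0.0002 -1.6785] [ 0.3575  0.1777 -0.1527] 0.05965749265596245
[array([308.2071,  80.0092])]
```

View pics/end.png

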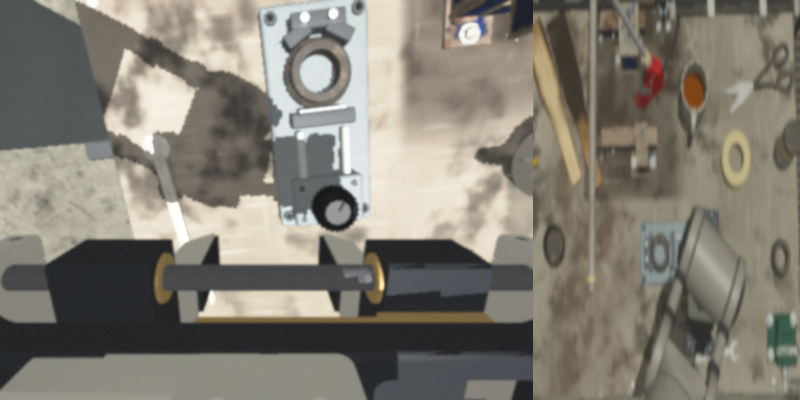

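The bush is seated between the V and the jaw, and the hand is clear. As a last check I'll compare the knob's index mark numerically before and after turning, to see the net turn including sag.

Run:
```python
from h import *
def rect(im,s,z=.076):
    d=np.float32([[-.02,-.02],[.02,-.02],[.02,.02],[-.02,.02]])
    src=np.float32([proj((.5345+a,-.2103+b,z),"wrist",s) for a,b in d])
    dst=np.float32([[80+a*4000,80-b*4000] for a,b in d])  # img right=+x, up=+y
    return cv2.warpPerspective(im,cv2.getPerspectiveTransform(src,dst),(160,160),flags=cv2.INTER_CUBIC)
im2=cams.read_camera("wrist");s2=robot.observe();print(s2['time'])
s1=dict(tool_pos=np.array([.5348,-.2105,.1213]),tool_rot=np.array([-1.5704,.0006,.188]))
R_=[]
for im,s in((cv2.imread("pics/w5.png"),s1),(im2,s2)):
    g=cv2.cvtColor(rect(im,s),cv2.COLOR_BGR2GRAY)
    _,t=cv2.threshold(g,0,255,cv2.THRESH_OTSU)
    n,l,st,c=cv2.connectedComponentsWithStats(t)
    k=min((i for i in range(1,n) if st[i,4]>600),key=lambda i:np.hypot(*(c[i]-80)))
    cs,_=cv2.findContours((l==k).astype(np.uint8),0,2);(cx,cy),r=cv2.minEnclosingCircle(cv2.convexHull(cs[0]))
    print("disc",cx,cy,r)
    th=np.deg2rad(np.arange(0,360,10))
    for q in(.3,.5,.7):
        print(q,cv2.remap(g,np.float32([cx+q*r*np.cos(th)]),np.float32([cy-q*r*np.sin(th)]),1)[0])
```

```text
27.425
disc 80.4237289428711 87.93220520019531 43.60208511352539
0.3 [145 147 147 148 148 145 147 148 147 148 147 146 146 147 148 147 149 149
 147 148 148 146 141 128 108  90  83  94 114 130 139 145 147 146 146 146]
0.5 [147 147 148 147 144 145 147 146 143 145 145 146 147 149 147 146 148 149
 148 147 150 149 147 147 132  99  86 117 140 148 149 149 150 149 146 148]
0.7 [147 148 147 146 143 145 148 146 148 145 145 144 146 147 149 150 149 148
 147 147 148 151 148 146 141 105  89 132 148 148 149 149 150 149 146 149]
disc 79.0 79.5 43.9915771484375
0.3 [151 146 137 126 113  97  92 105 126 137 148 151 152 154 155 155 155 153
 153 153 152 152 153 153 151 149 150 154 156 155 154 155 155 154 154 153]
0.5 [155 155 152 150 131 106  96 126 146 154 156 157 157 155 155 155 154 154
 154 153 152 153 150 151 154 153 151 152 153 153 153 153 153 155 157 155]
0.7 [156 158 152 155 147 116 100 135 155 154 156 155 155 156 155 155 152 156
 154 150 153 153 153 154 154 153 154 149 152 151 152 153 155 155 156 155]
```

The mark went from 257.5° to 58.5°, a net 199° clockwise against 196° commanded. So there is no sag, and the slip is about 1.05 (window 0.6–1.65). Handing in.

```bash
python3 -c "
from cell import robot
print(robot.hand_in())"
```

```text
the job is handed in; nothing more can be done
None
```

The bush is on the seat and clamped, and I handed the job in at about 27 s of the 72 s allowed. The hand-in reports no verdict.

**Bush:** I took the nearer of the two rings (0.61 m from the base, against 0.71 m) and set it flange down about 2 mm from the seat's centre. I let go of it and lifted off before touching the knob. After the turning, the end picture shows it lying between the V stop and the jaw.

**Knob:** I turned it clockwise in one stroke with no regrasp, having wound the wrist back 100° first. The jaw stopped near yaw -2.1. The turning moment then went through two peaks with a dip after each, and I let go in the second dip. I estimate the slip at about 1.05 rad, which is two clicks.

**Last checks:**
- The knob's mark shows a net turn of 199°, against 196° commanded, so there is no sign of sag.
- The hand is clear, with no contact force beyond sensor noise.
- I never moved near the mug, tape roll, spanner or cup. In the last top view the mug, tape and cup look unmoved; the arm partly hides the spanner.

**What disagreed or was not measured:**
- Single moment readings were too noisy (±0.05 N m). A hint of an early first click at yaw -1.75 was wrong: tracking the jaw in the pictures showed it still running free there.
- The side camera put things 7–12 mm off in y compared with the other two cameras, so I did not use its readings.
- I could not measure the jaw's grip force directly.

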